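Fetch a tube from behind the marking-out caddy

TASK

First move the marking-out caddy away from the mouth of the offcut rack and stand it aside on the bench; then draw the round tube out of its lane and lay it to rest in the grooves of both V-blocks, about centred along the pair; then stand the caddy back where it was, turned as it was. Leave the other offcuts and everything else on the bench alone, and do not tip the caddy over.

Things in the scene. Friction and masses are not known exactly. Their poses are not given: they have to be found in the camera images.
- caddy_grip (a point): Caddy: grey open steel tray 90 (x) by 210 mm (y), walls 50 mm, tools inside lower; end plates 40 mm wide, 129 mm high; round wooden handle 22 mm thick along y between them. Point: middle of the handle's axis, 118 mm above the underside, z up. Starts standing on the bench across the rack's mouth, y about along the rack's y. 0.6 to 0.85 kg; hangs level from the middle of the handle.
- rack: Offcut rack, dark steel, fixed, 200 mm wide (y), 220 deep (x). Origin: middle of its mouth, on the bench; x points into the rack. Lanes along x at y = -64, 0, 64 mm, 60 mm wide, floor 4 mm, roof 44 to 48 mm above the bench over the full depth, open only at the mouth; second tier from x = 90 mm is 92 mm high. Offcuts stick out 38 to 58 mm and slide out along -x onto the bench.
- tube_mid (a point): The part wanted: plain round steel tube, outside diameter 28 mm, 180 mm long, 0.24 kg. Point: its middle, on its axis; x runs along the tube (y and z turn as it rolls). It lies in one of the three lanes, along the rack's x to within 3 degrees, axis 18 mm above the bench.
- vplate_seat (a point): Fixed dark steel plate 200 (x) by 140 mm (y), 30 high, left or right of the rack, with two steel V-blocks, 90 degree grooves along x: each 30 mm long (x), 45 wide, 40 high, centres at x = -45 and 45 mm, 60 mm clear between. Point: midway between them, on the axis of the seated tube, 71.8 mm above the bench, 1.8 mm above the block tops; z up.
- sqtube: Bystander in another lane: square steel tube 25 by 25 mm, 180 mm long (x); origin in the middle of its underside.
- angle: Bystander in another lane: steel angle 30 by 30 by 4 mm, 180 mm long (x), one leg flat, the other upright on its -y side; origin in the middle of its underside.
- tin: Bystander: plain metal tin, 80 mm diameter, 90 mm high, standing at the side away from the plate; origin in the middle of its underside.
- hammer: Bystander: hammer lying on the bench, 270 mm long along its x, head 96 mm across (y) at the +x end, 26 mm high; origin in the middle of its length on the bench.
- clamp: Bystander: G-clamp lying flat, 90 mm (x) by 150 mm (y), 16 mm high; origin about in its middle on the bench.
- tape: Bystander: tape measure, 66 by 62 mm, 30 mm high; origin in the middle of its underside.
- square: Bystander: engineer's square lying flat; stock 90 mm long along x and 16 mm wide, blade 22 mm wide reaching 126 mm in +y near its +x end, 14 mm high; origin in the middle of the stock's underside.
- carton: Bystander: small cardboard carton 90 (x) by 60 mm (y), 45 mm high; origin in the middle of its underside.
There are look-alikes about, which are no part of the job. Leave any green look-alike of the part that bears tube_mid alone.

How it is judged (in metres and radians):
On the way, in this order (a step that is already met when the one before it is completed fails the run):
1. the caddy has been moved at least 100 mm aside and stands on the bench, the tube not yet drawn (moved less than 20 mm) (distance of caddy_grip from where it was at the start of the episode above 0.1 m and height (world z) of caddy_grip below 0.124 m and angle between caddy_grip's own z axis and vertical below 0.1 rad and contact force between caddy and the fingers below 0.5 N and distance of tube_mid from where it was at the start of the episode below 0.02 m), for 0.2 s.
2. the tube lies released in both V-blocks while the caddy is still aside (at least 80 mm from its place) (horizontal distance between tube_mid and vplate_seat below 0.025 m and angle between the x axis of tube_mid and the x axis of vplate_seat, either way round below 0.06 rad and z of tube_mid in the frame of vplate_seat between -0.004 and 0.004 m and contact force between tube and the fingers below 0.5 N and distance of caddy_grip from where it was at the start of the episode above 0.08 m), for 0.2 s.
At the end, for the whole second after the job is handed in: The tube rests in both V-block grooves, its middle within 25 mm of midway, within 0.06 rad of their line, 4 mm in height and 5 mm sideways of the seated axis; the caddy stands upright within 25 mm of its start and 0.25 rad of square to the rack; both at rest (horizontal distance between tube_mid and vplate_seat below 0.025 m and angle between the x axis of tube_mid and the x axis of vplate_seat, either way round below 0.06 rad and z of tube_mid in the frame of vplate_seat between -0.004 and 0.004 m and y of tube_mid in the frame of vplate_seat between -0.005 and 0.005 m and distance of caddy_grip from where it was at the start of the episode below 0.025 m and angle between the y axis of caddy_grip and the y axis of rack, either way round below 0.25 rad and angle between caddy_grip's own z axis and vertical below 0.06 rad and linear speed of each of caddy, tube below 0.02 m/s); the robot touches nothing.
It fails at once if the caddy is tipped by more than 0.6 rad (angle between caddy_grip's own z axis and vertical above 0.6 rad).
It fails at once if another offcut is moved by more than 25 mm (distance of any of sqtube, angle from where it was at the start of the episode above 0.025 m).
It fails at once if the tin, hammer, clamp, tape, square or carton is moved by more than 25 mm (distance of any of tin, hammer, clamp, tape, square, carton from where it was at the start of the episode above 0.025 m).
It also fails if it takes over 72 s, if anything falls off the work surface, if the arm or the gripper's body presses on something with over 40 N, if the wrist force passes 120 N, or if a joint passes its speed limit or range.

ROBOT

A 6-joint arm with a two-finger parallel gripper is mounted at the origin on the work surface. World frame = base frame: x ahead of the robot, y to its left, z up, the work surface at z = 0. Lengths are in mm, angles in rad, forces in N, time in s.
With the tool pointing down it reaches from about 350 to 775 mm from the base axis. Payload 7.3 kg.
Tool frame: the origin (TCP) lies between the finger pads; the fingertips stand 22 mm ahead of it and the grasp point (between the pads) lies 3 mm ahead of it; z points along the fingers, x is the direction in which the jaws open and shut, and the axes are right-handed (so a half turn about z gives the same grasp; the last joint's range is limited). The gripper opens to 92 mm and grips with 3 to 60 N. Pads are 19 mm wide; open, the fingers measure 130 mm over their backs; the gripper's body (75 mm by 190 mm) begins 47 mm behind the grasp point.
Start: joints at [-1.456, 0.342, 1.524, -0, 1.275, -0.146], TCP at [135.395, -507.258, 248.741] pointing down, gripper open.
Joint ranges: [-2.53, 2.53], [-0.77, 2.02], [0.04, 2.7], [-1, 4.14], [0.28, 2.66], [-3.11, 3.11]. Speed limits (rad/s): [2.57, 2.57, 3.14, 3.14, 3.14, 3.14].

INTERFACE

Orientations are given as [roll, pitch, yaw] about the fixed x, y, z axes, in that order (R = Rz(yaw) Ry(pitch) Rx(roll)).
In Python, from plant import * gives the robot as it stands. The module is installed in compiled form; this text tells all that it offers.
- The arm moves only by the shell command python3 -m handwheel 'ROWS' [OPENING]. ROWS is a JSON object of lists of equal length, an entry for each row: "translation": the shift along the world's x, y, z in units of 15 cm (1.0 is 15 cm), a list of three; "twist": the turn about the world's z in units of 90 degrees (1.0 is 90 degrees). In form: {"translation": [[tx, ty, tz], ...], "twist": [twist, ...]}. A call has exactly 8 rows; each row shifts and turns the pose as measured when the row begins; what a row does not reach is not made up. A row lasts 1/8 s, in which the tool goes at most 62.5 mm and 10.7 degrees, less where a joint would pass 70% of its speed; a pose out of reach is approached as far as the arm can. A call with a number of a shift or a turn outside -1 to 1 is refused whole. A call with a gripper value outside its range is refused whole. OPENING is the closure in counts, from 0 (fully open) to 255 (shut), set as the call begins (- or left out, the last holds). The fingers move at their own pace and stop on an object; the grip force is fixed at half the most. Time passes only in rows, so rows that do not move let the fingers close, or fill a call up. It gives the time, the measured TCP pose, the force and the opening at its end, in the units of the state.
- get_obs(): the state, without advancing time (a new reading comes with each control period).
- capture(name): name is "scene" or "top" or "wrist"; returns a dict with "img" (480x640x3 uint8, red, green, blue), "vertical_fov" (degrees; the focal length in pixels is half the picture's height over the tangent of half this angle, whatever the lens; pixels are square), "cx", "cy" (the principal point, pixels), "world_from_camera" (4x4, takes a point from camera to world coordinates). Camera axes: x right, y up, looking along -z (the intrinsics and any distortion apply to the point x, -y, -z); pixel columns grow to the right and rows downward; lengths in mm; the calibration is good to about 2 mm. The wrist camera is an equidistant fisheye: a pixel r from the principal point sees the ray r / f radians off the axis. A picture is of the moment at which its call begins. There is no depth.
- close_job(): hands the job in, once; it reports no verdict.
Trained networks look in the newest picture that a camera, given by its name, has taken for a name from the list of things; names that differ only in an ending like _2 or _b are one class to them, and where a whole thing is asked for, a point or a joint stands for the part that bears it (a point fixed in the world has none). Each returns a list of dicts, best first, with "score" (0 to 1); they miss things now and then, are a little off and sometimes report something else, mostly with a low value. They report only what shows in the picture. A call takes as long as a camera call. They do not tell look-alikes from the thing itself.
- search_frame(camera, label): "position" ([x, y, z] in mm, in the coordinates of the camera as it stood for that picture, good to about 4 mm: the middle of the surface that is visible of it).
- spot_point(camera, label): "position" ([x, y, z] in mm, in the coordinates of the camera as it stood for that picture, good to about 4 mm: a listed point, or the origin of a listed thing).
The state is a dict: "time": time; "joint_positions": joint angles; "dq": joint speeds; "tau": joint torques, N m; "tool_pos": TCP position; "tcp_rot": TCP orientation; "contact_force": force on the tool from outside, world axes, zero at the start; "moment": the same for the moment, N m; "grip_width": finger opening in mm.
Only numpy, scipy, OpenCV 4.12 (cv2) and the standard library are available. Lean on these libraries where they do the work, as an engineer would, in place of code of your own. Each camera call takes 0.05 s, during which the arm holds its last target.

## Working session

There is one attempt and no reset: what is moved stays moved. The work goes in short steps, Python scripts to look and compute and a shell command to move; the robot and the scene stay as the last step left them, time stands still between calls to the robot, and variables do not carry over. Pictures are saved under pics/ and viewed, and the job is handed in when it is done.

```bash
mkdir -p pics; cat > h.py <<'E'
from plant import *
import numpy as np, cv2, json
def snap(cam,fn):
    c=capture(cam); cv2.imwrite('pics/'+fn,c['img'][:,:,::-1]); return c
def w(c,p):
    return (np.array(c['world_from_camera'])@np.r_[p,1])[:3]
def proj(c,P):
    p=np.linalg.inv(np.array(c['world_from_camera']))@np.r_[P,1]; x,y,z=p[0],-p[1],-p[2]
    f=240/np.tan(np.radians(c['vertical_fov']/2)); return (c['cx']+f*x/z, c['cy']+f*y/z)
E
python3 - <<'E'
from h import *
print(get_obs()['time'])
for cam in ['top','scene']:
    c=snap(cam,cam+'0.png')
    print(cam,c['vertical_fov'],c['cx'],c['cy'],np.round(c['world_from_camera'],3).tolist(), [k for k in c])
    for l in ['caddy_grip','rack','tube_mid','vplate_seat']+(['sqtube','angle','tin','hammer','clamp','tape','square','carton'] if cam=='top' else []):
        print(l,[(round(d['score'],2),np.round(w(c,d['position'])).tolist(),np.round(proj(c,w(c,d['position']))).tolist()) for d in spot_point(cam,l)[:3]])
E
```

```text
0.0
top 44.65170404775572 316.85615318957224 242.37998953886913 [[-0.019, 0.997, -0.07, 446.149], [-1.0, -0.02, -0.014, -34.586], [-0.016, 0.07, 0.997, 1402.991], [0.0, 0.0, 0.0, 1.0]] ['img', 'vertical_fov', 'cx', 'cy', 'world_from_camera']
caddy_grip [(0.62, [474.0, 14.0, 120.0], [304.0, 271.0])]
rack [(0.94, [600.0, -13.0, 2.0], [316.0, 220.0])]
tube_mid [(0.84, [776.0, 209.0, 14.0], [223.0, 149.0])]
vplate_seat [(0.76, [434.0, 360.0, 64.0], [154.0, 292.0])]
sqtube []
angle []
tin [(0.9, [465.0, -354.0, -0.0], [459.0, 273.0]), (0.34, [473.0, 12.0, 118.0], [305.0, 272.0])]
hammer [(0.58, [661.0, -437.0, 2.0], [492.0, 191.0])]
clamp [(0.57, [700.0, 394.0, -0.0], [148.0, 182.0])]
tape [(0.69, [599.0, 293.0, 3.0], [189.0, 222.0]), (0.61, [352.0, -196.0, -3.0], [394.0, 322.0])]
square [(0.87, [337.0, 218.0, 1.0], [221.0, 331.0])]
carton [(0.59, [598.0, 295.0, 3.0], [188.0, 223.0]), (0.27, [701.0, 396.0, 2.0], [147.0, 182.0])]
scene 48.008436444703214 307.27798864466007 229.27764388268562 [[0.615, -0.589, 0.525, 1241.203], [0.789, 0.457, -0.411, -539.855], [0.002, 0.666, 0.746, 1103.927], [0.0, 0.0, 0.0, 1.0]] ['img', 'vertical_fov', 'cx', 'cy', 'world_from_camera']
caddy_grip [(0.81, [474.0, 11.0, 118.0], [292.0, 211.0])]
rack [(0.77, [599.0, -14.0, 3.0], [315.0, 274.0])]
tube_mid [(0.55, [772.0, 210.0, 8.0], [426.0, 273.0]), (0.32, [463.0, -349.0, -3.0], [172.0, 308.0])]
vplate_seat [(0.64, [432.0, 365.0, 73.0], [381.0, 159.0]), (0.64, [341.0, 221.0, 1.0], [322.0, 181.0]), (0.19, [696.0, 396.0, -1.0], [452.0, 225.0])]
```

View pics/top0.png

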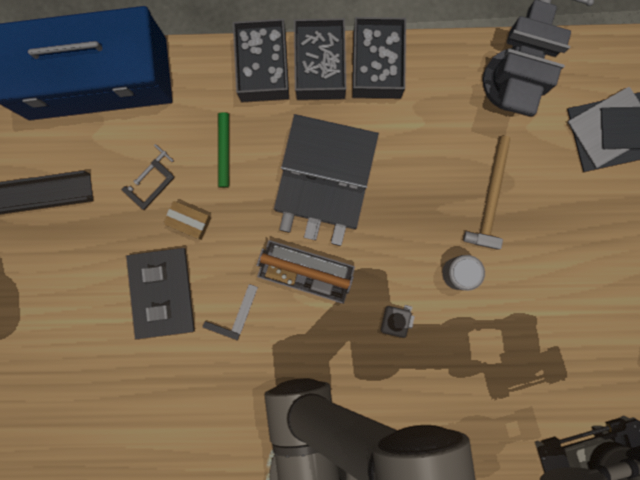

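View pics/scene0.png

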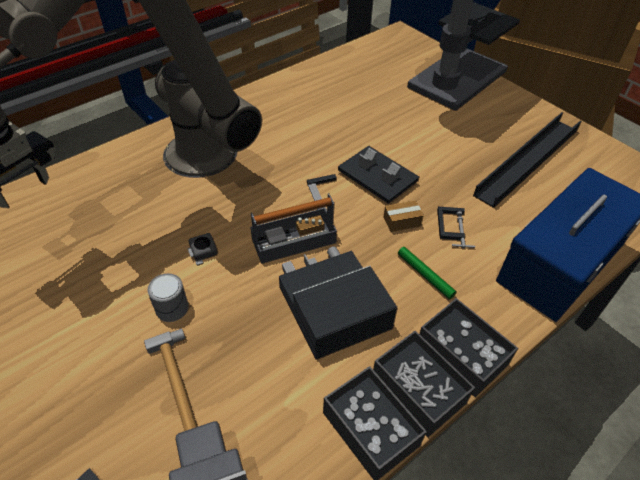

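```bash
python3 - <<'E'
import cv2
a=cv2.imread('pics/top0.png'); cv2.imwrite('pics/top0c.png',cv2.resize(a[160:320,230:430],(800,640),interpolation=cv2.INTER_CUBIC)[:600])
E
```

```text
(no output)
```

View pics/top0c.png

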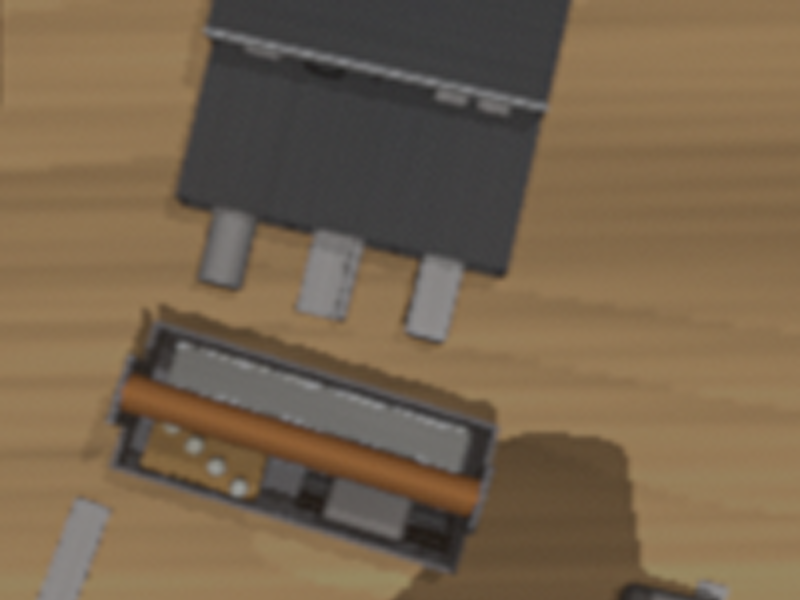

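```bash
cat >> h.py <<'E'
def back(c,u,v,z):
    f=240/np.tan(np.radians(c['vertical_fov']/2)); M=np.array(c['world_from_camera'])
    d=M[:3,:3]@np.array([(u-c['cx'])/f,-(v-c['cy'])/f,-1]); o=M[:3,3]; return (o+d*(z-o[2])/d[2])
E
python3 - <<'E'
from h import *
c=capture('top')
def b(u,v,z): return back(c,230+u/4-.375,160+v/4-.375,z)
def show(n,p,q):
    d=q-p; print(n,np.round(p,1),np.round(q,1),'mid',np.round((p+q)/2,1),'len',np.linalg.norm(d).round(1),'ang',np.degrees(np.arctan2(d[1],d[0])).round(1))
show('mouth',b(505,273,48),b(180,200,48))
show('rackside',b(180,200,48),b(210,32,48))
show('handle',b(478,495,118),b(122,392,118))
show('tubetop L',b(202,282,30),b(216,210,30)); show('R',b(238,289,20),b(252,212,20)); show('ridge',b(220,286,25),b(235,210,25))
show('sq',b(424,337,29),b(445,257,29)); show('angle',b(312,315,8),b(330,235,8))
E
```

```text
mouth [ 573.8 -106.7   48. ] [620.5  81.9  48. ] mid [597.1 -12.4  48. ] len 194.3 ang 76.1
rackside [620.5  81.9  48. ] [719.3  62.9  48. ] mid [669.9  72.4  48. ] len 100.7 ang -10.9
handle [445.4 -85.3 118. ] [505.7 109.4 118. ] mid [475.5  12.  118. ] len 203.8 ang 72.8
tubetop L [573.8  71.1  30. ] [616.4  62.2  30. ] mid [595.1  66.7  30. ] len 43.5 ang -11.8
R [570.1  50.5  20. ] [616.   41.5  20. ] mid [593.  46.  20.] len 46.7 ang -11.2
ridge [571.7  60.9  25. ] [616.8  51.3  25. ] mid [594.2  56.1  25. ] len 46.1 ang -12.0
sq [538.7 -59.2  29. ] [585.8 -72.6  29. ] mid [562.2 -65.9  29. ] len 48.9 ang -15.9
angle [554.7   7.2   8. ] [602.6  -4.5   8. ] mid [578.6   1.4   8. ] len 49.3 ang -13.7
```

```bash
python3 - <<'E'
import cv2
a=cv2.imread('pics/scene0.png'); cv2.imwrite('pics/sc0c.png',cv2.resize(a[170:320,230:430],(800,600),interpolation=cv2.INTER_CUBIC))
a=cv2.imread('pics/top0.png'); cv2.imwrite('pics/vp0c.png',cv2.resize(a[230:350,100:260],(800,600),interpolation=cv2.INTER_CUBIC))
E
```

```text
(no output)
```

View pics/sc0c.png

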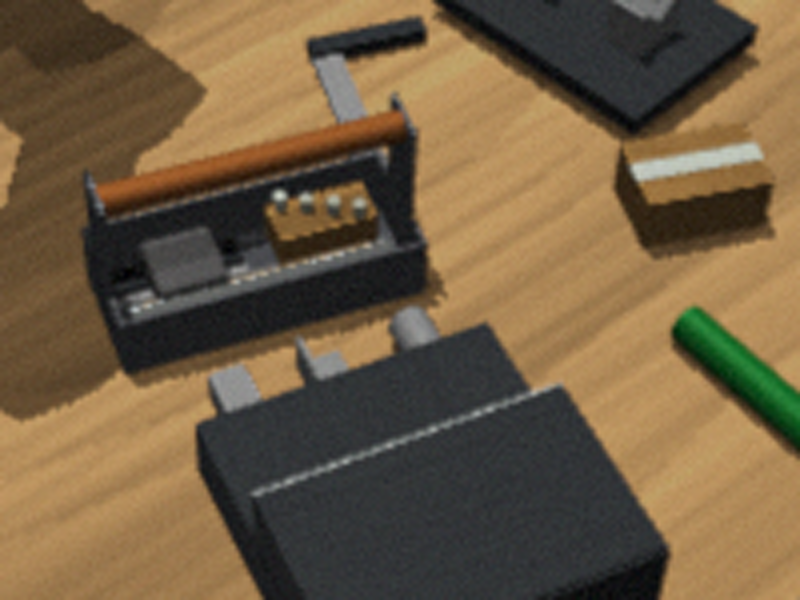

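View pics/vp0c.png

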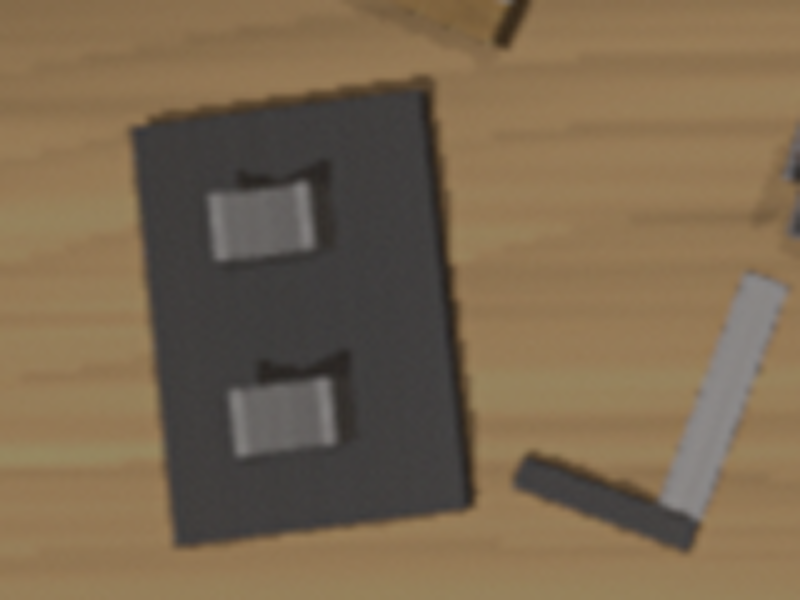

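```bash
python3 - <<'E'
from h import *
o=get_obs(); print(o['time'],o['tool_pos'],o['tcp_rot'],o['grip_width'],o['contact_force'])
from scipy.spatial.transform import Rotation as R
print(R.from_euler('xyz',o['tcp_rot']).as_matrix().round(3))
c=capture('top')
def b(u,v,z): return back(c,100+u/5-.4,230+v/5-.4,z)
U=[b(*p,70) for p in [(207,190),(312,182),(318,250),(214,262)]]; L=[b(*p,70) for p in [(229,388),(332,376),(338,443),(236,457)]]
u=np.mean(U,0);l=np.mean(L,0);d=u-l
print('vseat',(u+l)/2,'len',np.linalg.norm(d),np.degrees(np.arctan2(d[1],d[0])))
P=[b(*p,30) for p in [(135,128),(430,90),(470,507),(176,545)]]; print('plate mid',np.mean(P,0),[np.degrees(np.arctan2(*(P[i]-P[j])[1::-1])).round(1) for i,j in [(0,3),(1,2)]], np.linalg.norm(P[0]-P[3]))
E
```

```text
0.95 [ 135.37454839 -507.25624353  248.74961963] [-3.14158244e+00 -9.37614206e-05 -1.31004870e+00] 91.52037225414432 [ 0.08785966  0.80503872 -0.09410771]
[[ 0.258 -0.966  0.   ]
 [-0.966 -0.258 -0.   ]
 [ 0.    -0.    -1.   ]]
vseat [431.29603015 357.76333461  70.        ] len 89.42512214734984 6.216640223456512
plate mid [431.43289777 355.66270301  30.        ] [np.float64(5.8), np.float64(5.3)] 196.7670056651788
```

```bash
python3 -m handwheel '{"translation":[[0.2,0.3,0],[0.21,0.33,0],[0.21,0.33,0],[0.21,0.33,0],[0.21,0.33,0],[0.21,0.33,0],[0.21,0.33,0],[0.21,0.33,0]],"twist":[0.08,0.08,0.08,0.08,0.08,0.08,0.08,0.08]}' 0
```

```text
time: 2.0
tool_pos: [389.9, -107.0, 249.5]
tcp_rot: [3.141, -0.007, -0.281]
contact_force: [0.4, -0.7, 0.6]
grip_width: 92.4
```

```bash
python3 -m handwheel '{"translation":[[0.2,0.28,0],[0.2,0.28,0],[0.15,0.2,0],[0.02,0.04,0],[0,0,0],[0,0,0],[0,0,0],[0,0,0]],"twist":[0,0,0,0,0,0,0,0]}' 0
python3 - <<'E'
from h import *
c=snap('wrist','w1.png'); print(c['vertical_fov'],c['cx'],c['cy'],np.round(c['world_from_camera'],3).tolist()); print(get_obs()['time'])
for l in ['caddy_grip','tube_mid','rack']:
    print(l,[(round(d['score'],2),np.round(w(c,d['position']),1).tolist()) for d in spot_point('wrist',l)[:3]])
E
```

```text
time: 3.0
tool_pos: [477.5, 18.2, 250.2]
tcp_rot: [3.14, -0.009, -0.276]
contact_force: [-0.4, 0.3, 0.4]
grip_width: 92.0
65.70646984690485 316.26770170387556 239.9337178294844 [[0.962, 0.262, 0.075, 499.669], [-0.273, 0.914, 0.3, 98.877], [0.01, -0.309, 0.951, 387.219], [0.0, 0.0, 0.0, 1.0]]
3.05
caddy_grip [(0.76, [474.1, 10.9, 118.7])]
tube_mid []
rack [(0.77, [600.4, -15.0, -0.4])]
```

View pics/w1.png

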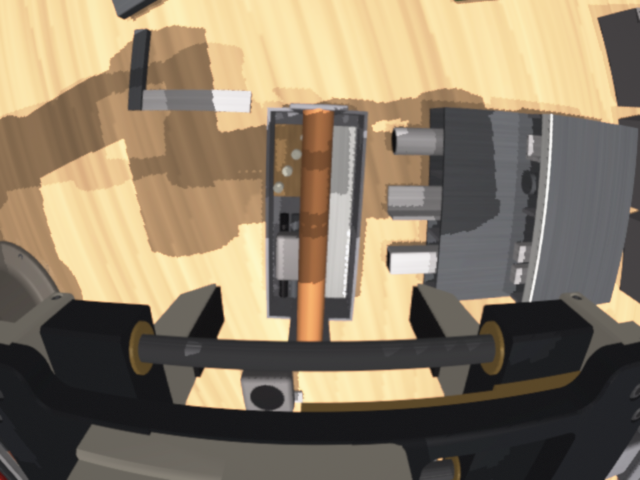

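```bash
cat >> h.py <<'E'
def backw(c,u,v,z):
    f=240/np.tan(np.radians(c['vertical_fov']/2)); M=np.array(c['world_from_camera'])
    a=np.array([u-c['cx'],v-c['cy']]); r=np.linalg.norm(a); t=r/f
    d=M[:3,:3]@np.array([np.sin(t)*a[0]/r,-np.sin(t)*a[1]/r,-np.cos(t)]); o=M[:3,3]; return o+d*(z-o[2])/d[2]
def line(n,p,q):
    d=q-p; print(n,p[:2].round(1),q[:2].round(1),'mid',((p+q)/2)[:2].round(1),'ang',np.degrees(np.arctan2(d[1],d[0])).round(2))
E
python3 - <<'E'
import cv2
a=cv2.imread('pics/w1.png'); cv2.imwrite('pics/w1c.png',cv2.resize(a[90:345,255:455],(627,800))[:600]); cv2.imwrite('pics/w1d.png',cv2.resize(a[95:315,375:575],(660,726),interpolation=cv2.INTER_CUBIC)[:600])
from h import *
c=capture('wrist')
line('handle',backw(c,310.5,338,118),backw(c,318,112,118))
line('edgeL',backw(c,297,338,118),backw(c,304,112,118))
line('edgeR',backw(c,323,338,118),backw(c,333,112,118))
line('mouth',backw(c,430,298,48),backw(c,431,108,48))
E
```

```text
handle [449.9 -68.8] [505.7 106.2] mid [477.8  18.7] ang 72.31
edgeL [438.8 -65.7] [496.2 108.9] mid [467.5  21.6] ang 71.81
edgeR [460.2 -71.8] [516.  103.4] mid [488.1  15.8] ang 72.32
mouth [ 571.3 -102.7] [610.   86.8] mid [590.6  -7.9] ang 78.45
```

View pics/w1d.png

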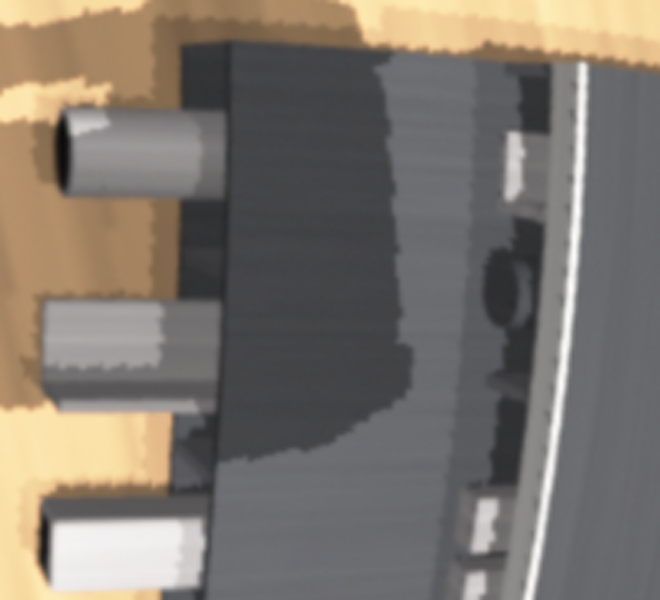

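```bash
python3 -m handwheel '{"translation":[[-0.016,-0.044,-0.1],[0,0,-0.2],[0,0,-0.2],[0,0,-0.2],[0,0,-0.1],[0,0,-0.03],[0,0,0],[0,0,0]],"twist":[-0.021,0,0,0,0,0,0,0]}' 0
```

```text
time: 4.25
tool_pos: [476.6, 12.0, 123.8]
tcp_rot: [3.141, -0.013, -0.309]
contact_force: [-0.4, 0.1, -0.5]
grip_width: 91.8
```

```bash
python3 -m handwheel '{"translation":[[-0.007,0,-0.02],[0,0,0],[0,0,0],[0,0,0],[0,0,0],[0,0,0],[0,0,0],[0,0,0]],"twist":[0,0,0,0,0,0,0,0]}' 255
```

```text
time: 5.25
tool_pos: [475.4, 12.1, 121.8]
tcp_rot: [3.141, -0.014, -0.309]
contact_force: [-3.3, 0.8, 2.3]
grip_width: 20.9
```

```bash
python3 -m handwheel '{"translation":[[0,0,0.05],[0,0,0.1],[0,0,0.12],[0,-0.05,0.12],[0,-0.12,0.03],[0,-0.18,0],[0,-0.22,0],[0.03,-0.22,0]],"twist":[0,0,0,0,0,0,0.05,0.08]}' 255
```

```text
time: 6.25
tool_pos: [475.6, -106.7, 183.1]
tcp_rot: [3.14, -0.002, -0.095]
contact_force: [1.0, 0.1, -8.2]
grip_width: 20.9
```

```bash
python3 -m handwheel '{"translation":[[0.06,-0.16,0],[0.08,-0.13,0],[0.1,-0.12,0],[0.12,-0.1,0],[0.12,-0.1,0],[0.12,-0.08,0],[0.12,-0.06,0],[0.08,-0.04,0]],"twist":[0.105,0.105,0.105,0.105,0.105,0.105,0.1,0.08]}' 255
python3 - <<'E'
from h import *
snap('top','top1.png')
E
```

```text
time: 7.25
tool_pos: [594.4, -230.6, 176.3]
tcp_rot: [-3.13, 0.004, 1.217]
contact_force: [0.1, -1.0, -7.0]
grip_width: 20.9
```

View pics/top1.png

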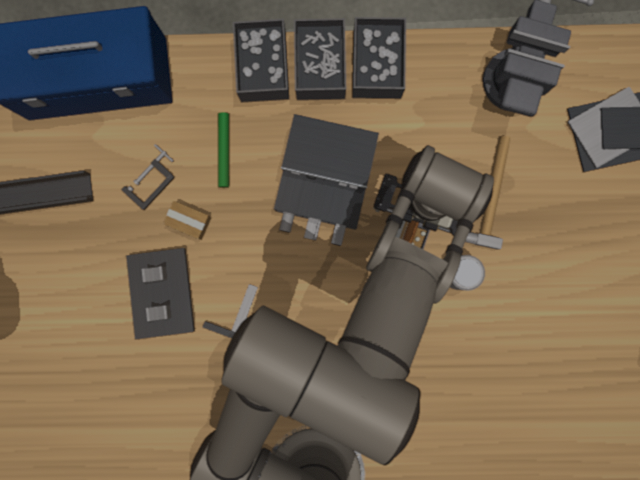

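```bash
python3 -m handwheel '{"translation":[[0,0,-0.04],[0,0,-0.1],[0,0,-0.1],[0,0,-0.07],[0,0,-0.04],[0,0,-0.02],[0,0,-0.01],[0,0,0]],"twist":[0,0,0,0,0,0,0,0]}' 255
```

```text
time: 8.3
tool_pos: [592.0, -232.5, 121.3]
tcp_rot: [-3.13, 0.009, 1.214]
contact_force: [-1.2, 0.0, -8.1]
grip_width: 20.8
```

```bash
python3 -m handwheel '{"translation":[[0,0,-0.01],[0,0,-0.01],[0,0,0],[0,0,0],[0,0,0],[0,0,0],[0,0,0],[0,0,0]],"twist":[0,0,0,0,0,0,0,0]}' 255
```

```text
time: 9.3
tool_pos: [591.9, -232.7, 121.1]
tcp_rot: [-3.131, 0.01, 1.214]
contact_force: [-3.3, -0.2, -0.7]
grip_width: 21.3
```

```bash
python3 -m handwheel '{"translation":[[0,0,0],[0,0,0],[0,0,0],[0,0,0],[0,0,0.05],[0,0,0.2],[0,0,0.3],[0,0,0.3]],"twist":[0,0,0,0,0,0,0,0]}' 0
python3 - <<'E'
from h import *
snap('scene','sc1.png')
E
```

```text
time: 10.3
tool_pos: [592.1, -232.6, 250.5]
tcp_rot: [-3.129, 0.01, 1.215]
contact_force: [0.1, -0.8, -0.1]
grip_width: 91.1
```

View pics/sc1.png

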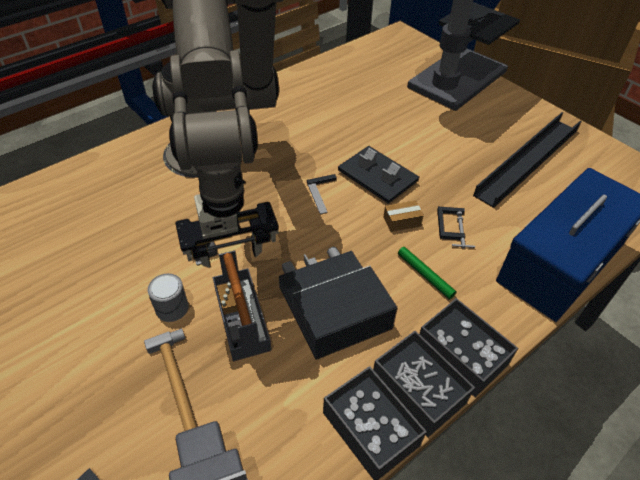

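```bash
python3 -m handwheel '{"translation":[[-0.04,0.2,0],[-0.04,0.38,0],[-0.04,0.38,0],[-0.04,0.38,-0.1],[-0.03,0.38,-0.2],[0,0.2,-0.1],[0,0.04,0],[0,0,0]],"twist":[0,0,0,0,0.05,0.043,0,0]}' 133
python3 - <<'E'
from h import *
c=snap('wrist','w2.png')
for l in ['tube_mid','sqtube','angle']:
    print(l,[(round(d['score'],2),np.round(w(c,d['position']),1).tolist()) for d in spot_point('wrist',l)[:3]])
E
```

```text
time: 11.35
tool_pos: [565.5, 64.5, 204.9]
tcp_rot: [3.128, 0.01, 1.361]
contact_force: [0.2, 0.1, -0.3]
grip_width: 43.8
tube_mid []
sqtube []
angle []
```

View pics/w2.png

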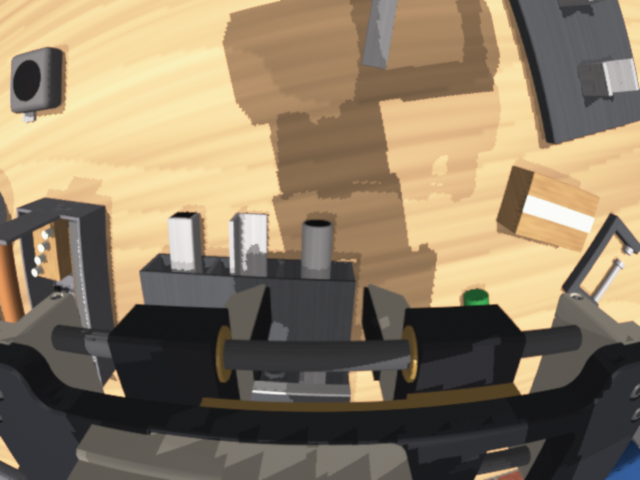

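```bash
python3 - <<'E'
import cv2
a=cv2.imread('pics/w2.png'); cv2.imwrite('pics/w2c.png',cv2.resize(a[195:315,130:370],(800,400),interpolation=cv2.INTER_CUBIC))
E
```

```text
(no output)
```

View pics/w2c.png

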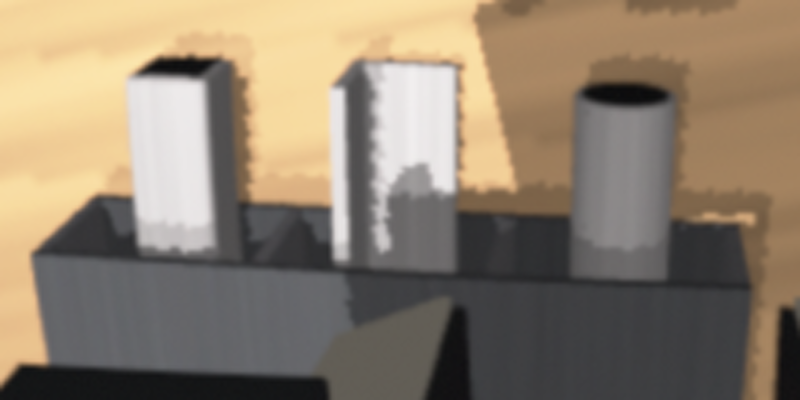

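```bash
python3 - <<'E'
from h import *
c=capture('wrist'); print(get_obs()['time'])
b=lambda u,v,z: backw(c,130+u/3.333-.35,195+v/3.333-.35,z)
print('end c',b(625,95,18))
line('tube L',b(572,270,18),b(576,95,18)); line('tube R',b(667,270,18),b(674,97,18)); line('axis',b(620,275,32),b(625,106,32))
line('mouth roof',b(40,254,48),b(748,288,48))
line('angle R',b(457,270,8),b(458,66,8)); line('sq',b(140,248,29),b(130,76,29))
E
```

```text
11.6
end c [573.49407532  60.3613835   18.        ]
tube L [621.1  34.7] [570.7  47.4] mid [595.9  41. ] ang 165.94
tube R [626.7  61.3] [576.8  73.3] mid [601.7  67.3] ang 166.5
axis [619.3  49.3] [572.5  60.7] mid [595.9  55. ] ang 166.34
mouth roof [ 575.3 -107.5] [622.8  82.9] mid [599.1 -12.3] ang 76.0
angle R [ 6.186e+02 -3.000e-01] [558.3  15.8] mid [588.5   7.8] ang 165.12
sq [585.6 -85.9] [536.  -71.3] mid [560.8 -78.6] ang 163.62
```

```bash
python3 -m handwheel '{"translation":[[0.1,-0.03,-0.1],[0.09,-0.028,-0.25],[0,0,-0.25],[0,0,-0.2],[0,0,-0.1],[0,0,0],[0,0,0],[0,0,0]],"twist":[-0.011,0,0,0,0,0,0,0]}' 150
python3 - <<'E'
from h import *
c=snap('wrist','w3.png')
E
```

```text
time: 12.6
tool_pos: [598.6, 49.0, 71.2]
tcp_rot: [3.117, 0.008, 1.333]
contact_force: [0.1, -0.4, -0.5]
grip_width: 37.9
```

View pics/w3.png

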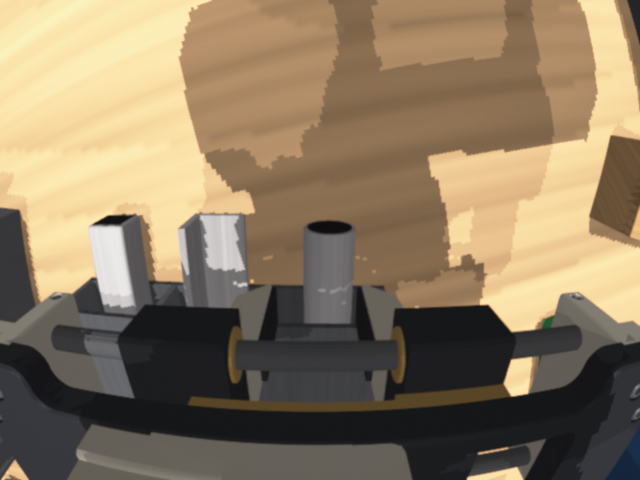

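```bash
python3 - <<'E'
from h import *
c=capture('wrist'); print(np.round(get_obs()['tool_pos'],1),get_obs()['tcp_rot'])
b=lambda u,v,z: backw(c,u,v,z)
print('end c',b(329,227,18), b(330,227,18))
line('tube L',b(305,320,18),b(304,230,18)); line('tube R',b(352,320,18),b(355,230,18));line('axis',b(328.5,320,32),b(329.5,233,32))
from scipy.spatial.transform import Rotation as R
o=get_obs(); print(np.array(o['tool_pos'])+R.from_euler('xyz',o['tcp_rot']).as_matrix()@[0,0,22])
E
```

```text
[598.6  49.1  71.1] [3.11713799 0.00825751 1.33344761]
end c [573.333611    61.48154538  18.        ] [573.4566439   61.99841263  18.        ]
tube L [626.1  34.9] [571.9  48.2] mid [599.   41.5] ang 166.28
tube R [632.6  62. ] [578.2  74.6] mid [605.4  68.3] ang 166.92
axis [620.8  50.1] [572.1  61.7] mid [596.4  55.9] ang 166.58
[599.05698684  48.7984994   49.12991289]
```

```bash
python3 -m handwheel '{"translation":[[-0.03,0.05,0],[0,0,0],[0,0,-0.06],[0,0,-0.06],[0,0,-0.04],[0,0,0],[0,0,0],[0,0,0]],"twist":[0,0,0,0,0,0,0,0]}' 150
python3 - <<'E'
from h import *
c=snap('wrist','w4.png')
E
```

```text
time: 13.7
tool_pos: [593.7, 57.3, 45.5]
tcp_rot: [3.117, 0.008, 1.334]
contact_force: [0.1, -1.0, -0.4]
grip_width: 38.1
```

View pics/w4.png

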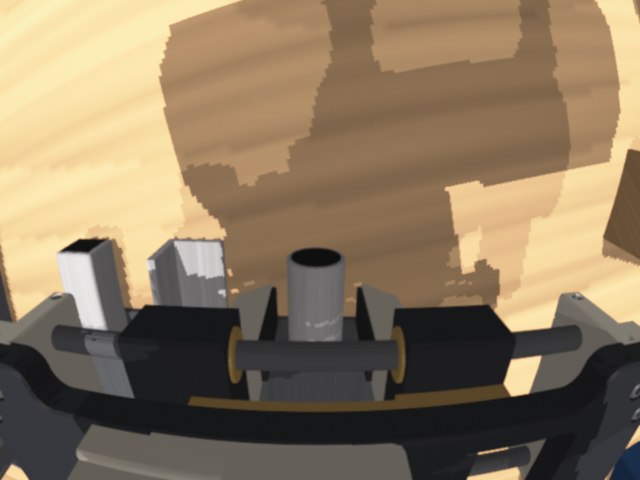

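```bash
python3 -m handwheel '{"translation":[[0,0,-0.05],[0,0,-0.05],[0,0,-0.023],[0,0,0],[0,0,0],[0,0,0],[0,0,0],[0,0,0]],"twist":[0,0,0,0,0,0,0,0]}' 150
```

```text
time: 14.75
tool_pos: [593.9, 57.3, 26.3]
tcp_rot: [3.116, 0.008, 1.334]
contact_force: [0.3, -0.9, -0.5]
grip_width: 37.7
```

```bash
python3 -m handwheel '{"translation":[[0,0,0],[0,0,0],[0,0,0],[0,0,0],[0,0,0],[0,0,0],[0,0,0],[0,0,0]],"twist":[0,0,0,0,0,0,0,0]}' 255
```

```text
time: 15.75
tool_pos: [594.0, 57.3, 26.4]
tcp_rot: [3.116, 0.008, 1.333]
contact_force: [-0.6, 0.1, 0.4]
grip_width: 27.6
```

```bash
python3 -m handwheel '{"translation":[[-0.06,0.014,0],[-0.13,0.031,0],[-0.13,0.031,0],[-0.15,0.036,0],[-0.15,0.036,0],[-0.15,0.036,0],[-0.15,0.036,0],[-0.1,0.024,0]],"twist":[0,0,0,0,0,0,0,0]}' 255
python3 - <<'E'
from h import *
c=snap('wrist','w5.png');snap('top','top5.png')
E
```

```text
time: 16.75
tool_pos: [432.9, 95.2, 26.1]
tcp_rot: [3.116, 0.008, 1.334]
contact_force: [0.5, -0.1, -1.3]
grip_width: 27.0
```

View pics/w5.png

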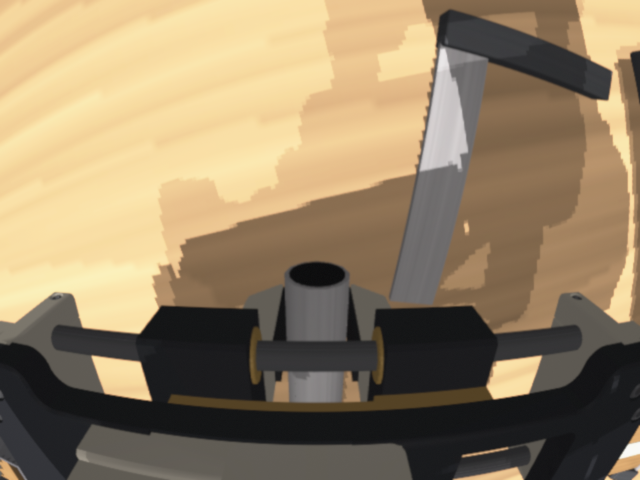

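View pics/top5.png

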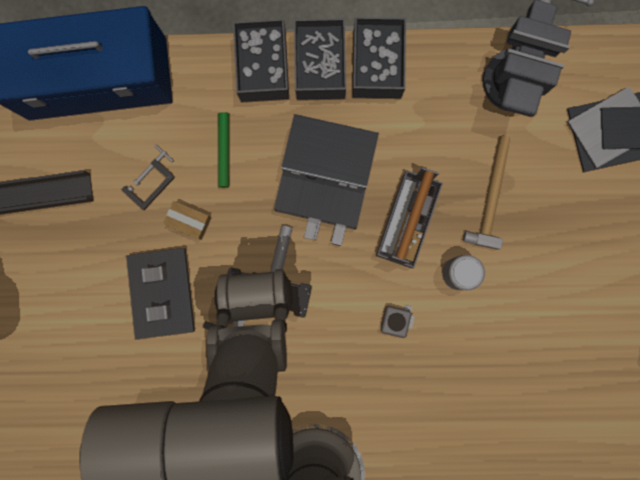

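```bash
python3 -m handwheel '{"translation":[[0,0,-0.015],[0,0,0],[0,0,0],[0,0,0],[0,0,0],[0,0,0],[0,0,0],[0,0,0]],"twist":[0,0,0,0,0,0,0,0]}' 255
```

```text
time: 17.85
tool_pos: [434.2, 94.9, 23.7]
tcp_rot: [3.116, 0.008, 1.334]
contact_force: [-1.0, -0.0, -1.7]
grip_width: 27.5
```

```bash
python3 -m handwheel '{"translation":[[0,0,0],[0,0,0],[0,0,0],[0,0,0],[0,0,0.05],[0,0,0.15],[0,0,0.2],[0,0,0.2]],"twist":[0,0,0,0,0,0,0,0]}' 133
python3 - <<'E'
from h import *
c=snap('wrist','w6.png');snap('top','top6.png')
E
```

```text
time: 18.85
tool_pos: [433.7, 94.8, 116.2]
tcp_rot: [3.118, 0.009, 1.334]
contact_force: [-0.1, 0.3, 0.2]
grip_width: 43.5
```

View pics/w6.png

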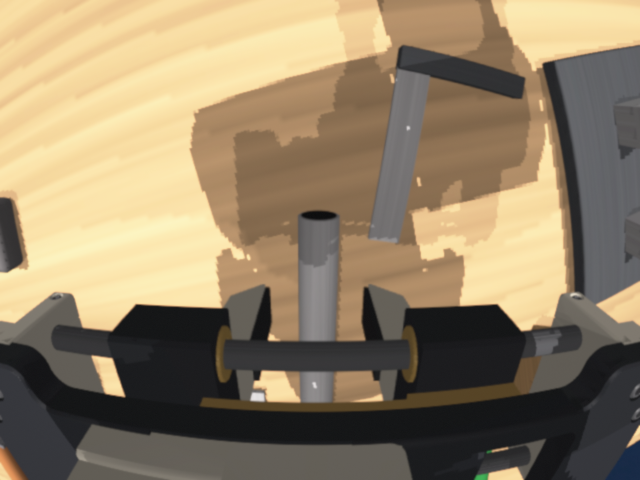

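View pics/top6.png

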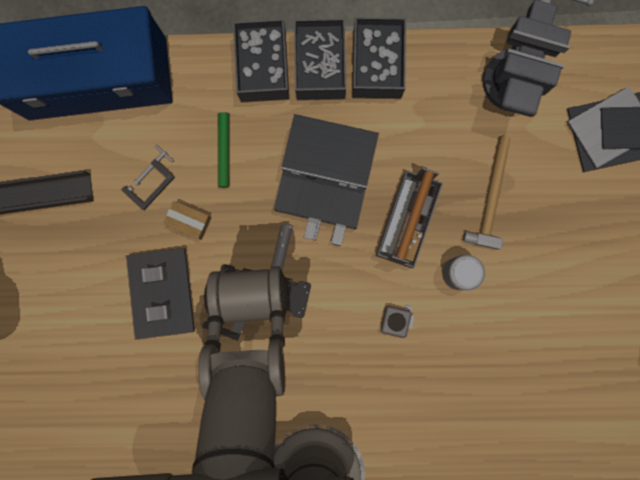

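```bash
python3 - <<'E'
import cv2
a=cv2.imread('pics/top6.png'); cv2.imwrite('pics/t6c.png',cv2.resize(a[205:305,220:340],(720,600),interpolation=cv2.INTER_CUBIC))
from h import *
c=capture('wrist'); e=backw(c,319,215,14); print(e)
line('axis',backw(c,318,335,28),backw(c,319,222,28))
line('L',backw(c,301,330,14),backw(c,299,225,14)); line('R',backw(c,336,330,14),backw(c,339,225,14))
for cam in ['top','scene','wrist']:
    k=capture(cam); print(cam,[(round(d['score'],2),np.round(w(k,d['position']),1).tolist()) for d in spot_point(cam,'tube_mid')[:3]])
E
```

```text
[416.81549549 100.43808148  14.        ]
axis [500.   79.9] [417.4 100.3] mid [458.7  90.1] ang 166.12
L [501.8  66.1] [420.5  85.7] mid [461.2  75.9] ang 166.41
R [508.   92.1] [426.7 111.9] mid [467.4 102. ] ang 166.27
top [(0.97, [776.3, 208.9, 11.1]), (0.67, [494.7, 73.9, 14.8]), (0.67, [350.3, -193.9, -3.0])]
scene [(0.84, [496.4, 75.9, 15.4]), (0.75, [772.9, 211.5, 9.4]), (0.62, [588.9, -230.1, 119.1])]
wrist [(0.87, [503.7, 76.9, 16.4])]
```

View pics/t6c.png

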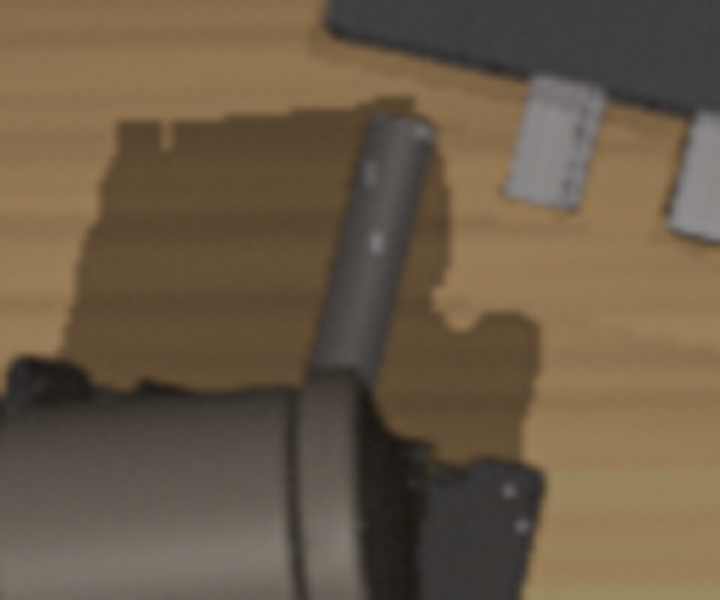

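```bash
python3 -m handwheel '{"translation":[[0.15,-0.035,0],[0.2,-0.045,0],[0.1,-0.024,-0.1],[0,0,-0.15],[0,0,-0.1],[0,0,0],[0,0,0],[0,0,0]],"twist":[0,0,0,0,0,0,0,0]}' 133
python3 - <<'E'
from h import *
c=snap('wrist','w7.png')
E
```

```text
time: 20.3
tool_pos: [501.3, 78.5, 56.5]
tcp_rot: [3.127, 0.011, 1.334]
contact_force: [0.4, -0.1, 0.8]
grip_width: 44.0
```

View pics/w7.png

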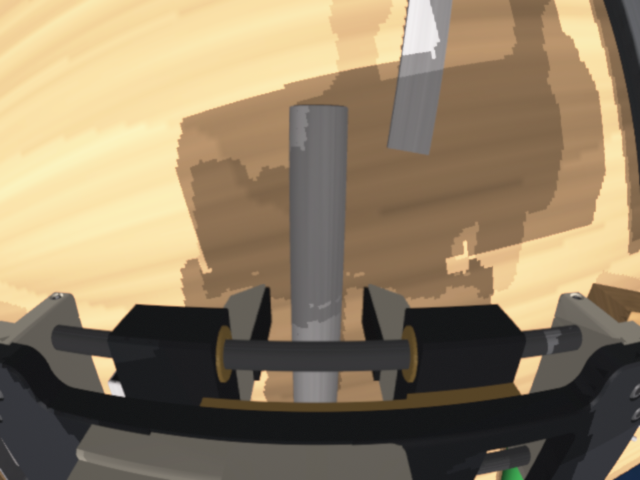

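```bash
python3 -m handwheel '{"translation":[[0,0,-0.08],[0,0,-0.08],[0,0,-0.04],[0,0,-0.015],[0,0,0],[0,0,0],[0,0,0],[0,0,0]],"twist":[0,0,0,0,0,0,0,0]}' 133
python3 - <<'E'
from h import *
E
```

```text
time: 21.35
tool_pos: [501.7, 78.6, 22.8]
tcp_rot: [3.125, 0.011, 1.334]
contact_force: [-0.1, -0.4, -0.3]
grip_width: 43.8
```

```bash
python3 -m handwheel '{"translation":[[0,0,0],[0,0,0],[0,0,0],[0,0,0],[0,0,0],[0,0,0],[0,0,0],[0,0,0]],"twist":[0,0,0,0,0,0,0,0]}' 255
python3 - <<'E'
from h import *
c=snap('wrist','w8.png')
E
```

```text
time: 22.35
tool_pos: [501.8, 78.5, 22.8]
tcp_rot: [3.125, 0.011, 1.334]
contact_force: [-1.3, 1.1, 0.5]
grip_width: 27.1
```

View pics/w8.png

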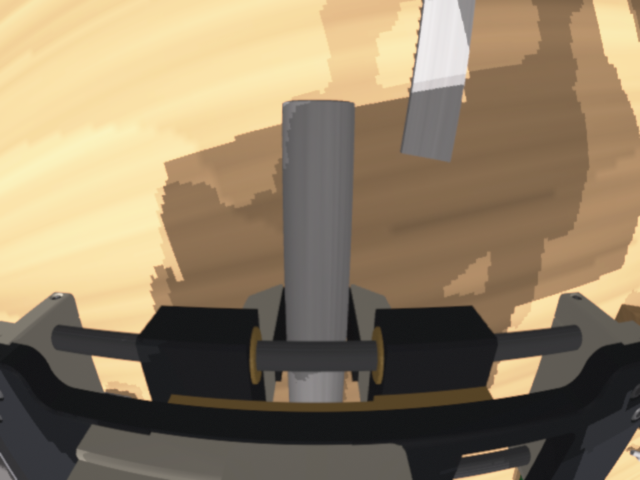

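```bash
python3 - <<'E'
from h import *
c=capture('wrist'); t=np.array(get_obs()['tool_pos'])
e=backw(c,319,101,28); print(e, np.linalg.norm((e-t)[:2]), backw(c,319,104,14))
E
python3 -m handwheel '{"translation":[[0,0,0.06],[0,0,0.15],[0,0,0.25],[0,0,0.25],[0,0.1,0.12],[-0.05,0.25,0],[-0.08,0.3,0],[-0.08,0.3,0]],"twist":[0,0,0,0,0,0.05,0.05,0.05]}' 255
```

```text
[413.3698006  100.68738246  28.        ] 91.11360365166117 [413.89137847 100.5068999   14.        ]
time: 23.45
tool_pos: [468.4, 222.1, 154.2]
tcp_rot: [3.125, 0.011, 1.57]
contact_force: [0.4, -0.2, -1.7]
grip_width: 27.4
```

```bash
python3 -m handwheel '{"translation":[[-0.08,0.25,0],[-0.08,0.25,0],[-0.05,0.25,0],[-0.03,0.14,0],[0,0,0],[0,0,0],[0,0,0],[0,0,0]],"twist":[0.03,0.025,0.01,0,0,0,0,0]}' 255
python3 - <<'E'
from h import *
c=snap('wrist','w9.png'); snap('top','top9.png'); snap('scene','sc9.png')
print(get_obs()['tool_pos'],get_obs()['tcp_rot'])
E
```

```text
time: 24.45
tool_pos: [428.3, 360.0, 156.0]
tcp_rot: [3.127, 0.012, 1.68]
contact_force: [0.1, -0.5, -2.9]
grip_width: 27.1
[428.29936572 360.34999286 155.99038782] [3.12675772 0.01133176 1.68000468]
```

View pics/w9.png

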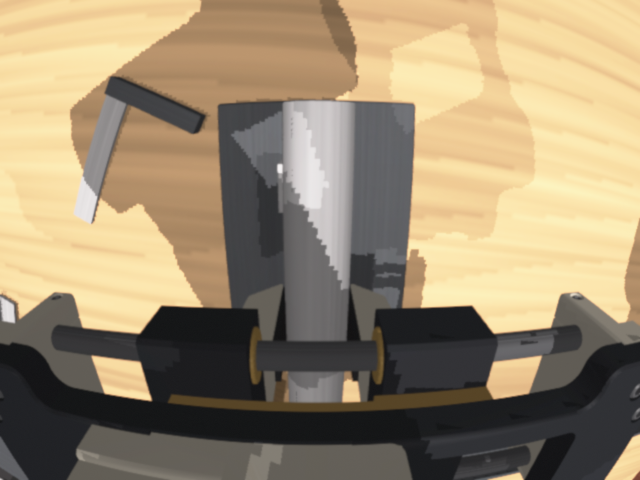

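View pics/top9.png

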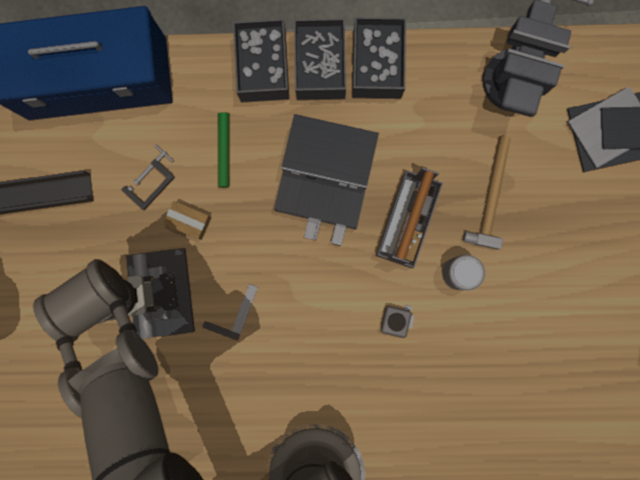

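```bash
python3 - <<'E'
from h import *
c=capture('wrist')
a,b,d,e=backw(c,219,105,30),backw(c,413,104,30),backw(c,231,305,30),backw(c,402,305,30)
line('front',a,b); line('L',a,d); line('R',b,e); print(np.linalg.norm(a-b))
m=(a+b)/2; 
for th in (5.3,5.8,6.3):
    u=np.array([np.cos(np.radians(th)),np.sin(np.radians(th))]); print(th,m[:2]+100*u)
line('tube',backw(c,282,102,147),backw(c,355,102,147))
print(backw(c,319,102,161))
for cam in ['top','scene','wrist']:
    k=capture(cam); print(cam,[(round(d['score'],2),np.round(w(k,d['position']),1).tolist()) for d in spot_point(cam,'vplate_seat')[:2]])
E
```

```text
front [339.9 279.5] [324.4 415.4] mid [332.1 347.5] ang 96.53
L [339.9 279.5] [496.1 295.7] mid [418.  287.6] ang 5.91
R [324.4 415.4] [480.  434.2] mid [402.2 424.8] ang 6.91
136.77644668889897
5.3 [431.70126092 356.68888592]
5.8 [431.61686198 357.55745689]
6.3 [431.52488664 358.42525828]
tube [338.7 336.8] [335.6 364.6] mid [337.2 350.7] ang 96.32
[337.90479794 351.03558065 161.        ]
top [(0.58, [349.1, -197.4, -2.7])]
scene [(0.59, [431.3, 363.1, 76.4])]
wrist []
```

```bash
python3 -m handwheel '{"translation":[[0.02,-0.017,-0.05],[0,0,-0.1],[0,0,-0.1],[0,0,-0.08],[0,0,-0.04],[0,0,0],[0,0,0],[0,0,0]],"twist":[0,0,0,0,0,0,0,0]}' 255
python3 - <<'E'
from h import *
c=snap('wrist','w10.png'); snap('scene','sc10.png')
a=cv2.imread('pics/sc10.png'); cv2.imwrite('pics/sc10c.png',cv2.resize(a[100:220,310:470],(800,600),interpolation=cv2.INTER_CUBIC))
E
```

```text
time: 25.95
tool_pos: [430.9, 357.9, 95.6]
tcp_rot: [3.128, 0.012, 1.681]
contact_force: [0.2, 0.2, -2.2]
grip_width: 27.0
```

View pics/w10.png

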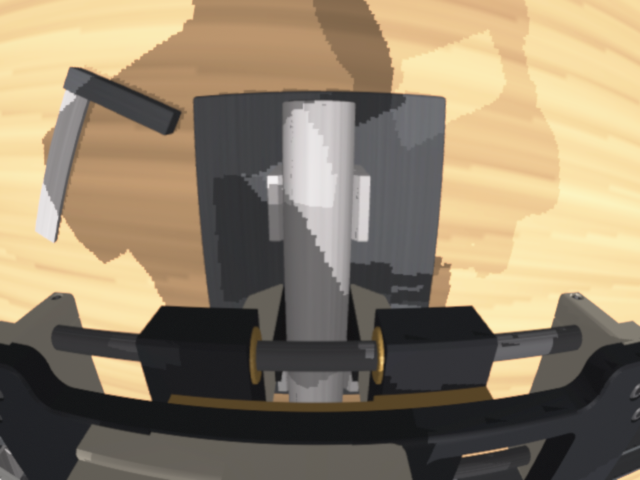

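View pics/sc10c.png

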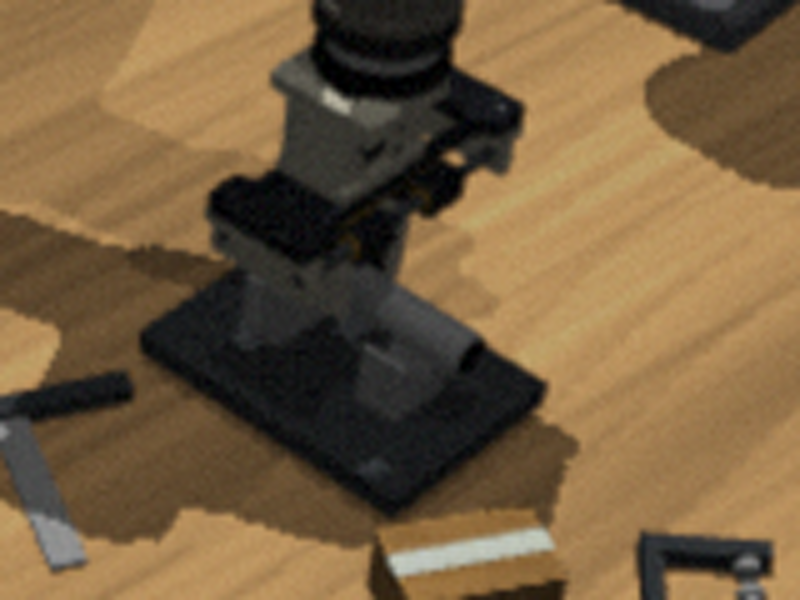

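```bash
python3 -m handwheel '{"translation":[[0,0,-0.03],[0,0,-0.03],[0,0,-0.02],[0,0,-0.015],[0,0,0],[0,0,0],[0,0,0],[0,0,0]],"twist":[0,0,0,0,0,0,0,0]}' 255
```

```text
time: 27.05
tool_pos: [431.1, 358.3, 81.1]
tcp_rot: [3.127, 0.011, 1.681]
contact_force: [-0.6, 0.6, -1.7]
grip_width: 27.2
```

```bash
python3 -m handwheel '{"translation":[[0,0,-0.007],[0,0,-0.007],[0,0,0],[0,0,0],[0,0,0],[0,0,0],[0,0,0],[0,0,0]],"twist":[0,0,0,0,0,0,0,0]}' 255
```

```text
time: 28.05
tool_pos: [431.3, 358.6, 80.8]
tcp_rot: [3.125, 0.01, 1.682]
contact_force: [-1.6, -0.1, 0.4]
grip_width: 27.3
```

Contact with the grooves; release and rise.

```bash
python3 -m handwheel '{"translation":[[0,0,0],[0,0,0],[0,0,0],[0,0,0],[0,0,0],[0,0,0.1],[0,0,0.25],[0,0,0.35]],"twist":[0,0,0,0,0,0,0,0]}' 133
python3 - <<'E'
from h import *
c=snap('wrist','w11.png')
E
```

```text
time: 29.05
tool_pos: [429.9, 357.3, 186.4]
tcp_rot: [3.132, 0.014, 1.681]
contact_force: [0.8, 1.3, 0.1]
grip_width: 43.9
```

View pics/w11.png

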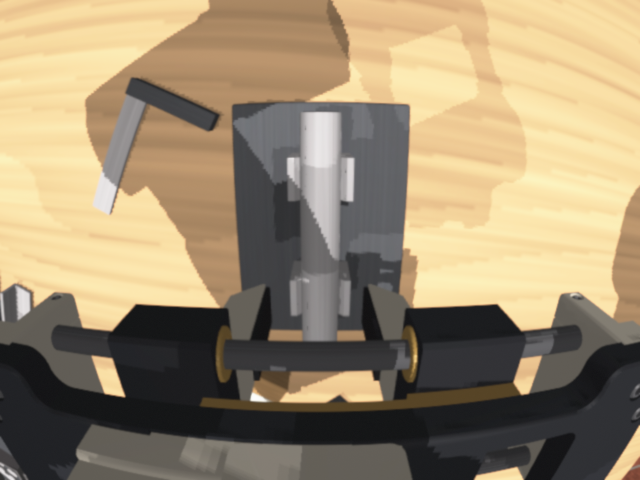

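```bash
python3 -m handwheel '{"translation":[[0.05,-0.1,0.2],[0.08,-0.3,0.15],[0.09,-0.38,0.05],[0.09,-0.38,0],[0.09,-0.38,0],[0.09,-0.38,0],[0.09,-0.38,0],[0.09,-0.38,0]],"twist":[0,-0.04,-0.05,-0.05,-0.05,-0.05,-0.03,-0.02]}' 0
```

```text
time: 30.1
tool_pos: [535.2, -50.6, 268.7]
tcp_rot: [3.1, 0.001, 1.22]
contact_force: [0.4, 0.3, 1.0]
grip_width: 91.7
```

```bash
python3 -m handwheel '{"translation":[[0.11,-0.36,0],[0.11,-0.34,0],[0.1,-0.3,0],[0.05,-0.16,-0.05],[0,0,0],[0,0,0],[0,0,0],[0,0,0]],"twist":[0,0,0,0,0,0,0,0]}' 0
python3 - <<'E'
from h import *
c=snap('wrist','w12.png'); t=snap('top','top12.png')
a=cv2.imread('pics/top12.png'); cv2.imwrite('pics/t12c.png',cv2.resize(a[230:350,100:260],(800,600),interpolation=cv2.INTER_CUBIC))
for cam in ['top','scene','wrist']:
    k=capture(cam)
    for l in ['tube_mid','caddy_grip']: print(cam,l,[(round(d['score'],2),np.round(w(k,d['position']),1).tolist()) for d in spot_point(cam,l)[:2]])
E
```

```text
time: 31.1
tool_pos: [591.3, -232.5, 267.9]
tcp_rot: [3.091, 0.001, 1.216]
contact_force: [-0.4, -0.5, 0.2]
grip_width: 91.9
top tube_mid [(0.69, [775.1, 211.8, 9.6]), (0.68, [428.0, 358.4, 71.1])]
top caddy_grip [(0.94, [592.6, -232.5, 120.6]), (0.68, [337.5, 213.5, -0.4])]
scene tube_mid [(0.72, [424.5, 355.0, 74.0]), (0.58, [774.8, 212.0, 6.9])]
scene caddy_grip [(0.74, [592.3, -231.4, 118.7]), (0.71, [427.5, 358.8, 72.2])]
wrist tube_mid []
wrist caddy_grip [(0.74, [592.7, -231.9, 118.8])]
```

View pics/w12.png

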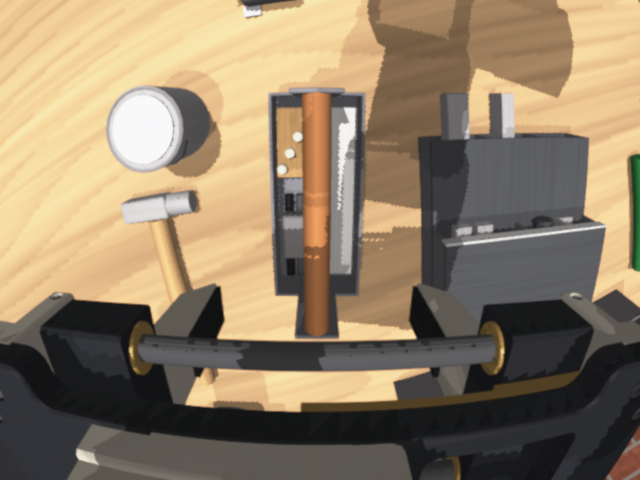

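View pics/t12c.png

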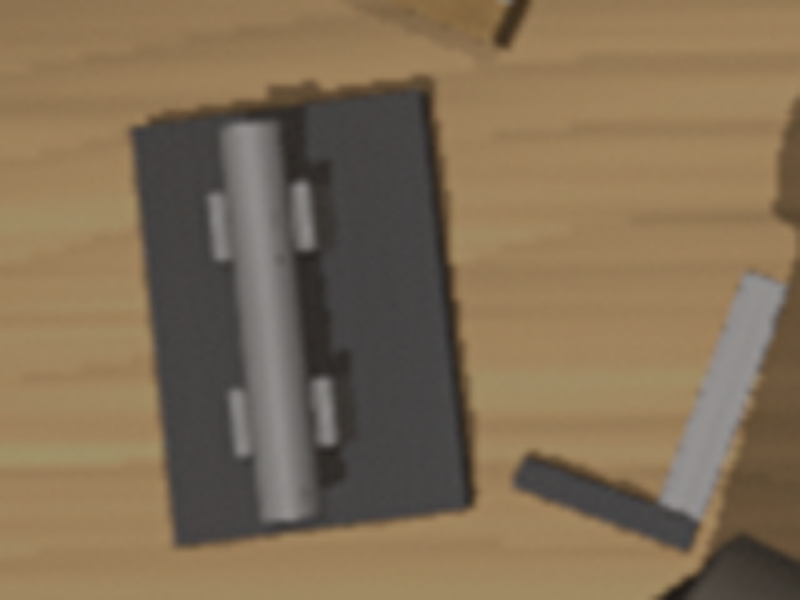

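```bash
python3 -m handwheel '{"translation":[[0,0,-0.15],[0,0,-0.25],[0,0,-0.25],[0,0,-0.18],[0,0,-0.1],[0,0,-0.03],[0,0,0],[0,0,0]],"twist":[0,0,0,0,0,0,0,0]}' 0
```

```text
time: 32.65
tool_pos: [592.7, -234.7, 122.4]
tcp_rot: [3.085, 0.002, 1.214]
contact_force: [-0.2, -0.5, 0.3]
grip_width: 92.0
```

```bash
python3 -m handwheel '{"translation":[[-0.005,0.013,-0.008],[0,0,0],[0,0,0],[0,0,0],[0,0,0],[0,0,0],[0,0,0],[0,0,0]],"twist":[0,0,0,0,0,0,0,0]}' 255
```

```text
time: 33.65
tool_pos: [592.6, -233.0, 123.0]
tcp_rot: [3.082, 0.002, 1.214]
contact_force: [0.2, 0.4, 0.1]
grip_width: 21.1
```

```bash
python3 -m handwheel '{"translation":[[0,0,0.05],[0,0,0.12],[0,0,0.14],[0,0,0.1],[-0.05,0.02,0.03],[-0.1,0.04,0],[-0.12,0.06,0],[-0.12,0.08,0]],"twist":[0,0,0,0,-0.04,-0.08,-0.105,-0.105]}' 255
```

```text
time: 34.65
tool_pos: [528.3, -200.4, 184.4]
tcp_rot: [3.1, 0.001, 0.679]
contact_force: [-0.0, -0.3, -8.2]
grip_width: 21.0
```

```bash
python3 -m handwheel '{"translation":[[-0.12,0.12,0],[-0.1,0.15,0],[-0.08,0.17,0],[-0.04,0.2,0],[0,0.2,0],[0,0.2,0],[0,0.18,0],[0,0.1,0]],"twist":[-0.1,-0.105,-0.105,-0.105,-0.1,-0.07,-0.03,0]}' 255
```

```text
time: 35.65
tool_pos: [471.1, 4.3, 183.6]
tcp_rot: [3.103, 0.007, -0.324]
contact_force: [0.3, 0.4, -8.0]
grip_width: 21.2
```

```bash
python3 -m handwheel '{"translation":[[0.025,0.04,0],[0,0,-0.08],[0,0,-0.12],[0,0,-0.1],[0,0,-0.04],[0,0,-0.02],[0,0,0],[0,0,0]],"twist":[0.01,0,0,0,0,0,0,0]}' 255
```

```text
time: 36.65
tool_pos: [475.6, 7.1, 126.2]
tcp_rot: [3.101, 0.006, -0.306]
contact_force: [-0.5, -0.2, -7.2]
grip_width: 21.3
```

```bash
python3 -m handwheel '{"translation":[[0,0.033,0],[0,0,0],[0,0,-0.015],[0,0,-0.01],[0,0,0],[0,0,0],[0,0,0],[0,0,0]],"twist":[0,0,0,0,0,0,0,0]}' 255
```

```text
time: 37.65
tool_pos: [476.4, 12.6, 123.4]
tcp_rot: [3.102, 0.004, -0.305]
contact_force: [-0.5, 0.7, -5.0]
grip_width: 21.1
```

```bash
python3 -m handwheel '{"translation":[[-0.004,0,-0.01],[0,0,-0.01],[0,0,0],[0,0,0],[0,0,0],[0,0,0],[0,0,0],[0,0,0]],"twist":[0,0,0,0,0,0,0,0]}' 255
```

```text
time: 38.65
tool_pos: [476.6, 13.0, 123.0]
tcp_rot: [3.103, 0.001, -0.305]
contact_force: [-1.0, 1.2, -3.7]
grip_width: 21.0
```

```bash
python3 -m handwheel '{"translation":[[0,0,-0.015],[0,0,-0.015],[0,0,0],[0,0,0],[0,0,0],[0,0,0],[0,0,0],[0,0,0]],"twist":[0,0,0,0,0,0,0,0]}' 255
```

```text
time: 39.65
tool_pos: [476.8, 13.0, 123.0]
tcp_rot: [3.103, -0.002, -0.305]
contact_force: [-0.7, 0.8, -1.8]
grip_width: 21.1
```

```bash
python3 -m handwheel '{"translation":[[0,0,0],[0,0,0],[0,0,0],[0,0,0],[0,0,0.05],[0,0,0.2],[0,0,0.3],[0,0,0.3]],"twist":[0,0,0,0,0,0,0,0]}' 0
python3 - <<'E'
from h import *
c=snap('wrist','w14.png'); snap('scene','sc14.png')
line('handle',backw(c,310.5,338,118),backw(c,318,112,118))
for cam in ['top','scene','wrist']:
    k=capture(cam)
    for l in ['tube_mid','caddy_grip','rack']: print(cam,l,[(round(d['score'],2),np.round(w(k,d['position']),1).tolist()) for d in spot_point(cam,l)[:2]])
E
```

```text
time: 40.65
tool_pos: [476.1, 12.5, 253.2]
tcp_rot: [3.101, 0.001, -0.305]
contact_force: [0.6, -0.6, -0.2]
grip_width: 90.9
handle [441.5 -83.1] [503.9  94.6] mid [472.7   5.7] ang 70.64
top tube_mid [(0.61, [774.1, 208.6, 12.7]), (0.55, [425.4, 356.6, 71.9])]
top caddy_grip []
top rack [(0.62, [597.5, -10.6, 2.7])]
scene tube_mid [(0.66, [771.1, 209.3, 10.0]), (0.63, [425.0, 356.6, 74.9])]
scene caddy_grip [(0.63, [477.2, 14.5, 119.4]), (0.38, [601.0, 293.3, -5.6])]
scene rack [(0.87, [597.8, -10.7, 1.6])]
wrist tube_mid []
wrist caddy_grip [(0.63, [598.2, -13.2, -0.3]), (0.58, [473.8, 12.5, 117.9])]
wrist rack [(0.72, [599.1, -14.5, 0.8])]
```

View pics/w14.png

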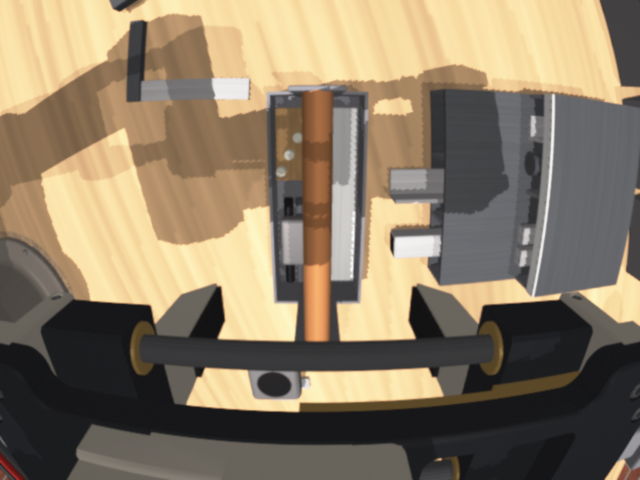

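View pics/sc14.png

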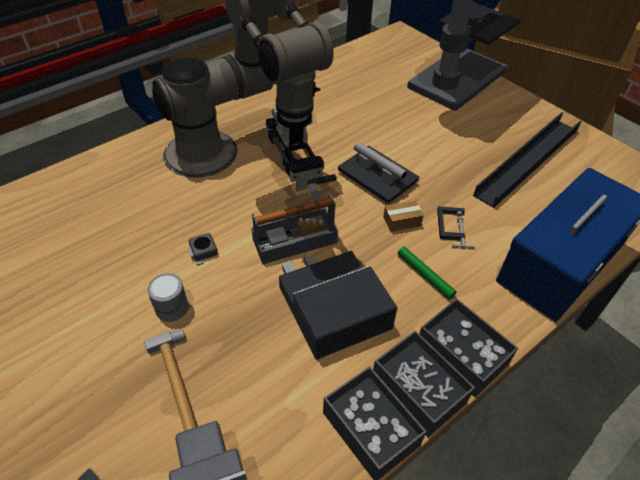

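```bash
python3 - <<'E'
from h import *
print(close_job())
E
```

```text
the job is handed in; nothing more can be done
None
```

The job is handed in: the tube is in the V-blocks and the caddy is back in its place. `close_job` gave no verdict, so what follows rests on my own last pictures.

**What I did:**
- I stood the caddy aside at about (592, -233) mm, turned about 87° so it stayed clear of the tin and the rack.
- The round tube was in the +y lane. I drew it about 160 mm out onto the bench, regripped it at its middle and laid it in both V-blocks.
- I then stood the caddy back where it had been. The clock read about 41 s of the allowed 72 s.

**Last checks:**

| Item | Target | Last reading |
|---|---|---|
| Tube, along the grooves | midway at (431, 358) | about 1 mm off from pixels in the top view |
| Tube, from the networks | same | about (425, 357), z 72 to 75 |
| Caddy handle middle | start, about (475, 12) | (474, 12.5) and (477, 14.5), within about 3 mm |
| Caddy turn | start yaw | within about 0.01 rad by tool yaw at release |

- **Disagreements:** The networks put the tube about 6 mm from midway where the pixels said 1 mm; both are inside the 25 mm allowed. The last top picture did not report the caddy at all.
- **Not measured:** I only looked at the scene picture to see that the caddy stood upright. The other offcuts and bystanders looked unmoved, but I did not measure them.
- **Tool tilt:** The tool leaned up to about 0.06 rad off vertical during the later moves. When I released the caddy, the force reading still showed a slight downward load (about 2 N of roughly 8 N), so it may have settled by a millimetre or so.

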